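Clamp a meter board in the corner of a board vise

ROBOT

A 6-joint arm with a two-finger parallel gripper is mounted at the origin on the work surface. World frame = base frame: x ahead of the robot, y to its left, z up, the work surface at z = 0. Lengths are in m, angles in rad, forces in N, time in s.
With the tool pointing down it reaches from about 0.375 to 0.9 m from the base axis. Payload 3.1 kg.
Tool frame: the origin (TCP) lies between the finger pads; the fingertips stand 8 mm ahead of it and the grasp point (between the pads) lies 11 mm behind it; z points along the fingers, y is the line along which they close (so a half turn about z gives the same grasp; the last joint's range is limited). The gripper opens to 87 mm and grips with 3 to 60 N. Pads are 19 mm wide; open, the fingers measure 117 mm over their backs; the gripper's body (75 mm by 190 mm) begins 51 mm behind the grasp point.
Start: joints at [0.926, 0.527, 1.433, -0, 1.181, -0.178], TCP at [0.281, 0.558, 0.231] pointing down, gripper open.
Joint ranges: [-3.08, 3.08], [-0.75, 2.2], [0.22, 2.44], [-1.43, 4.57], [0, 2.65], [-2.85, 2.85]. Speed limits (rad/s): [2.79, 2.79, 3.14, 3.14, 3.14, 3.14].

INTERFACE

Orientations are given as a unit quaternion [x, y, z, w].
In Python, from rig import robot, vision, job gives the robot as it stands.
- The arm moves only by the shell command python3 -m handwheel 'ROWS' [OPENING] [FORCE]. ROWS is JSON, a list of rows, each a list of 4 numbers: the shift along the tool's x, y, z as a fraction of full scale, then the turn about the tool's z as a fraction of full scale. A call has 1 to 20 rows; each row is the pose to reach, as a shift and turn from the pose commanded when the call began, along the tool's axes at that moment, turning the shorter way round; what a row does not reach only later rows make up. Full scale, the value 1, is 300 mm for a shift and 2 pi rad for a turn. A row lasts 1/12 s, in which the tool goes at most 41.7 mm and 7.16 degrees, less where a joint would pass 70% of its speed; a pose out of reach is approached as far as the arm can. A call with a number of a shift or a turn outside -1 to 1 is refused whole. A call with a gripper value outside its range is refused whole. OPENING is the opening in per cent of the stroke, from 0 (shut) to 100 (fully open), set as the call begins (- or left out, the last holds). The fingers move at their own pace and stop on an object; FORCE is the grip in N (left out, the last holds). Time passes only in rows, so rows that repeat a pose let the fingers close. It gives the time, the measured TCP pose, the force, the opening and the grip force at its end, in the units of the state.
- robot.get_obs(): the state, without advancing time (a new reading comes with each control period).
- vision.camera(name): name is "side" or "top"; returns a dict with "frame" (384x512x3 uint8, red, green, blue), "K" (3x3 intrinsics, pixels), "k1" (the pictures are not rectified: a ray, as slopes to the right and down, at radius r is drawn at 1 + k1 r^2 times it, then the intrinsics apply), "cam_to_world" (4x4, takes a point from camera to world coordinates). Camera axes: x right, y down, z forward; pixel columns grow to the right and rows downward; lengths in m; the calibration is good to about 2 mm. A picture is of the moment at which its call begins. There is no depth.
- job.hand_in(): hands the job in; it is judged then, once.
Trained networks look in the newest picture that a camera, given by its name, has taken for a name from the list of things; names that differ only in an ending like _2 or _b are one class to them, and where a whole thing is asked for, a point or a joint stands for the part that bears it (a point fixed in the world has none). Each returns a list of dicts, best first, with "conf" (0 to 1); they miss things now and then, are a little off and sometimes report something else, mostly with a low value. They report only what shows in the picture. A call takes as long as a camera call. They do not tell look-alikes from the thing itself.
- vision.look_for(camera, label): "point" ([row, column] in pixels, amid what is visible of it).
- vision.outline_of(camera, label): "mask" (384x512 bool, what is visible of it) and "point" ([row, column] in pixels, amid what is visible of it).
The state is a dict: "time": time; "q": joint angles; "joint_velocities": joint speeds; "joint_torque": joint torques, N m; "position": TCP position; "tool_rot": TCP orientation; "ft_force": force on the tool from outside, world axes, zero at the start; "moment": the same for the moment, N m; "grip_width": finger opening in m; "grip_force": force on a finger pad.
Only numpy, scipy, OpenCV 4.12 (cv2) and the standard library are available. Lean on these libraries where they do the work, as an engineer would, in place of code of your own. Each camera call takes 0.05 s, during which the arm holds its last target. There are 200 camera calls.

TASK

Mount the panel meter's circuit board in the open board vise for trimming: lay it flat on the bed, components up, plain end towards the work stop (screw terminals at the open end), and slide it into the corner until it is fully home against both the work stop and the fixed jaw. Only then slide the movable jaw up until its sprung pad is squeezed a little against the board and holds it, and let go. Use a light hand so as not to shift the stop from its setting or strain the board, and leave the other things on the bench where they are.

Things in the scene. Friction and masses are not known exactly. Their poses are not given: they have to be found in the camera images.
- vise: The vise. Origin at the middle of its underside, axes as fixed_jaw. On its fixed jaw is clamped the steel work stop: a bar 12 mm thick, 18 mm high above the bed, reaching 50 mm from the jaw's face (+y), saddle 35 mm high. Its face (stop_face), square to the jaw, looks to +x and stands at x = 0 to 32 mm of fixed_jaw: not reported, to be felt or seen. It slips at about 18 N.
- board_centre (a point): The meter's circuit board in its plastic carrier: a plate 110 x 64 x 10 mm, 0.13 kg, lying flat, components (13 mm tall) up. Point: centre of the plate, half-way up its 10 mm. x runs along the length to the end with the black screw-terminal strip (52 mm wide, 3 mm in from the end), y across the 64 mm width, z up. It can be gripped across the 64 mm.
- board_plain_end (a point): middle of the board's plain short end (without terminals), half-way up the plate, 55 mm from the centre along the board's -x
- fixed_jaw (a point): Point on the foot of the vise's fixed jaw, on the flat bed, 25 mm above the bench; z up. The vise is bolted down. The jaw's face is the plane y = 0 here: x -20 to 136 mm, 27 mm high, jaw 28 mm thick behind it. The bed spans x -22 to 138, y -28 to 202 mm. Two jaws: this one and the sliding one facing it. A board home has its centre at y 32, z 5 mm.
- jaw (a joint): Travel of the sliding jaw in m: 0 fully open, its face 130 mm from the fixed jaw's face; grows towards the fixed jaw (end of travel 0.080, 0.066 when its pad meets a board lying home). It runs stiffly, with about 5 N of drag, and stays where it is left.
- jaw_lug (a point): Centre of the upright grip lug on the sliding jaw: 36 mm along the vise's x, 16 mm along its y, 28 mm tall, top 54 mm above the bed. The jaw under it is a block of 100 x 28 x 26 mm (vise x, y, z) on the bed. Axes parallel to the vise's.
- jaw_face (a point): Middle of the sliding jaw's clamping face, 13 mm above the bed, looking to the fixed jaw (-y of the vise): a black rubber pad, 96 x 21 mm, backed by springs. It gives way about 1 mm for each 2.5 N, up to 4.5 mm; a jaw pushed 2 to 4 mm on after the pad has met the board keeps its squeeze when let go.
- driver_a: Bystander: the larger screwdriver, 190 mm long, lying on the bench. Origin at its underside.
- driver_b: Bystander: the smaller screwdriver, 150 mm long, lying on the bench. Origin at its underside.
- bezel: Bystander: square black front frame of a panel meter, 98 x 98 x 10 mm, open in the middle, lying flat. Origin at its underside.
- relay_card: Bystander: a smaller circuit card, 70 x 46 x 17 mm, NOT the one to clamp. Origin at its underside.
- meter_case: Bystander: empty black panel-meter case, 125 x 98 x 98 mm. Origin at its underside.
- calibrator: Bystander: hand-held calibrator with keypad, 190 x 108 x 38 mm, lying flat. Origin at its underside.
- adaptor: Bystander: brass hexagon pressure adaptor, 36 mm across and 57 mm tall, standing upright. Origin at its underside.
Mind the look-alikes: they are no part of the job. What is shaped like the part that bears board_centre but yellow is not meant.

How it is judged:
By the outcome, as a careful person would: the job done as asked, in the order asked, and still so for the second after the job is handed in, with the robot touching nothing.
It also fails if it takes over 72 s, if anything falls off the work surface, if the arm or the gripper's body presses on something with over 40 N, if the wrist force passes 120 N, or if a joint passes its speed limit or range.

## Working session

There is one attempt and no reset: what is moved stays moved. The work goes in short steps, Python scripts to look and compute and a shell command to move; the robot and the scene stay as the last step left them, time stands still between calls to the robot, and variables do not carry over. Pictures are saved under pics/ and viewed, at most 10 in all, crops included, and the job is handed in when it is done.

```bash
ls; mkdir -p pics
cat > h.py <<'E'
import numpy as np, cv2
from rig import robot, vision, job
def und(c,px):
    K=c["K"];r=np.array([[ (px[1]-K[0,2])/K[0,0],(px[0]-K[1,2])/K[1,1]]])[0]
    s=r.copy()
    for _ in range(20): s=r/(1+c["k1"]*(s@s))
    return s
def toplane(c,px,z):
    s=und(c,px);T=np.array(c["cam_to_world"]);d=T[:3,:3]@np.array([s[0],s[1],1]);o=T[:3,3]
    return o+d*(z-o[2])/d[2]
def proj(c,p):
    T=np.array(c["cam_to_world"]);q=T[:3,:3].T@(np.array(p)-T[:3,3]);s=q[:2]/q[2];s=s*(1+c["k1"]*(s@s))
    K=c["K"];return np.array([K[1,1]*s[1]+K[1,2],K[0,0]*s[0]+K[0,2]])
def cam(n):
    c=vision.camera(n);c["K"]=np.array(c["K"]);return c
def save(c,f,box=None,k=1.5):
    im=c["frame"][:,:,::-1]
    if box: im=im[box[0]:box[1],box[2]:box[3]]
    cv2.imwrite(f,cv2.resize(im,None,fx=k,fy=k,interpolation=cv2.INTER_CUBIC))
E
python3 - <<'E'
from h import *
for n in("top","side"):
    c=cam(n);save(c,f"pics/{n}0.png");print(n,np.round(c["cam_to_world"],3).tolist(),c["K"][0,0],c["k1"])
    for l in["board_centre","board_plain_end","fixed_jaw","jaw_lug","jaw_face","vise","relay_card"]:
        print(l,[(np.round(d["point"]).tolist(),round(d["conf"],2)) for d in vision.look_for(n,l)])
o=robot.get_obs();print({k:np.round(v,3).tolist() for k,v in o.items()})
E
```

```text
pics
top [[0.018, -0.991, 0.129, 0.35], [-1.0, -0.02, -0.019, 0.06], [0.021, -0.129, -0.991, 1.19], [0.0, 0.0, 0.0, 1.0]] 426.5961054380774 -0.08012525557986631
board_centre [([218.0, 144.0], 0.83), ([118.0, 127.0], 0.82), ([184.0, 201.0], 0.8)]
board_plain_end [([183.0, 200.0], 0.92), ([280.0, 183.0], 0.73), ([114.0, 124.0], 0.61), ([218.0, 140.0], 0.59)]
fixed_jaw [([187.0, 316.0], 0.63), ([109.0, 260.0], 0.41)]
jaw_lug []
jaw_face []
vise [([185.0, 318.0], 0.81)]
relay_card [([125.0, 178.0], 0.77)]
side [[0.991, -0.093, 0.1, 0.356], [-0.136, -0.731, 0.669, -1.025], [0.011, -0.676, -0.736, 1.25], [0.0, 0.0, 0.0, 1.0]] 490.3755961212907 -0.014034589390977271
board_centre [([171.0, 181.0], 0.87), ([142.0, 223.0], 0.8), ([127.0, 294.0], 0.64), ([172.0, 255.0], 0.63)]
board_plain_end [([126.0, 296.0], 0.9), ([173.0, 180.0], 0.85), ([147.0, 222.0], 0.58), ([307.0, 340.0], 0.52), ([113.0, 252.0], 0.21)]
fixed_jaw []
jaw_lug []
jaw_face [([171.0, 253.0], 0.58), ([230.0, 270.0], 0.42)]
vise [([244.0, 267.0], 0.79)]
relay_card [([151.0, 300.0], 0.75), ([244.0, 268.0], 0.39)]
{'time': 0.8, 'q': [0.926, 0.527, 1.433, 0.0, 1.181, -0.178], 'joint_velocities': [0.001, 0.001, 0.001, -0.0, 0.0, -0.0], 'joint_torque': [-0.001, -43.995, -17.698, 0.063, 0.05, -0.0], 'position': [0.281, 0.558, 0.231], 'tool_rot': [0.231, 0.973, 0.0, -0.0], 'ft_force': [0.037, -0.225, -0.663], 'moment': [-0.007, -0.045, -0.044], 'grip_force': 0.0, 'grip_width': 0.087}
```

View pics/top0.png

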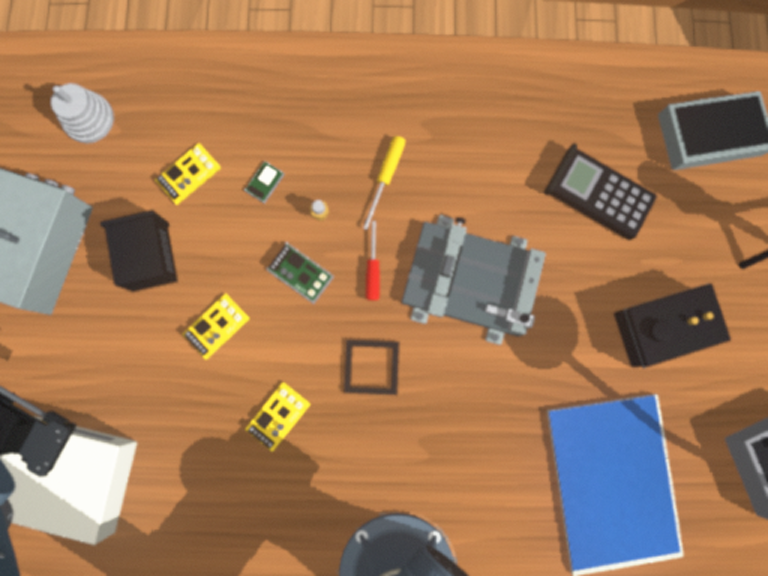

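View pics/side0.png

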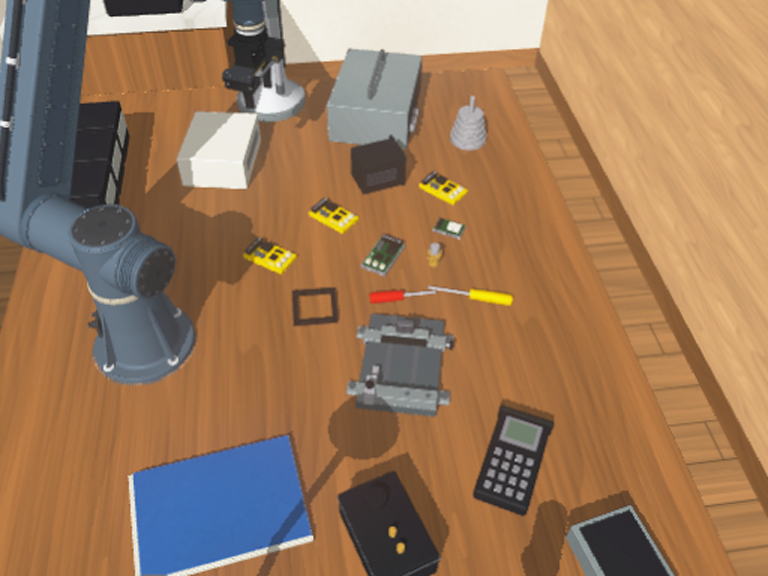

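Run:
```python
from h import *
c=cam("top")
im=c["frame"][:,:,::-1]
a=cv2.resize(im[155:207,172:228],None,fx=8,fy=8,interpolation=cv2.INTER_CUBIC)
cv2.imwrite("pics/b1.png",a)
save(c,"pics/v1.png",(135,235,260,370),6)
s=cam("side");save(s,"pics/v2.png",(200,285,220,320),7)
for l in["board_centre","vise","fixed_jaw","jaw_lug"]:
  for d in vision.outline_of("top",l)[:3]:
    m=d["mask"].astype(np.uint8);print(l,d["point"],m.sum(),cv2.minAreaRect(cv2.findNonZero(m)),round(d["conf"],2))
```

```text
board_centre [180.1, 199.8] 938 ((200.15374755859375, 181.90057373046875), (41.07322692871094, 23.93671417236328), 35.311214447021484) 0.98
board_centre [116.7, 124.1] 803 ((125.20732879638672, 115.6341552734375), (21.864328384399414, 38.88726806640625), 51.34019088745117) 0.95
board_centre [218.7, 143.9] 829 ((143.75001525878906, 216.75003051757812), (21.920310974121094, 38.18376159667969), 45.0) 0.9
vise [184.0, 318.4] 5194 ((317.14300537109375, 186.26473999023438), (87.69695281982422, 74.21530151367188), 15.350136756896973) 0.82
fixed_jaw [185.7, 319.8] 5231 ((317.1265869140625, 186.2528076171875), (87.45183563232422, 73.87200927734375), 15.80251407623291) 0.72
jaw_lug [177.9, 300.7] 618 ((299.0882263183594, 178.14706420898438), (10.914102554321289, 66.69729614257812), 14.03624439239502) 0.77
jaw_lug [128.2, 399.5] 2444 ((400.565185546875, 127.86131286621094), (69.0577621459961, 38.0781364440918), 29.577838897705078) 0.57
jaw_lug [104.9, 259.5] 229 ((261.2500305175781, 107.25000762939453), (8.854375839233398, 33.83636474609375), 18.43494987487793) 0.19
```

View pics/b1.png

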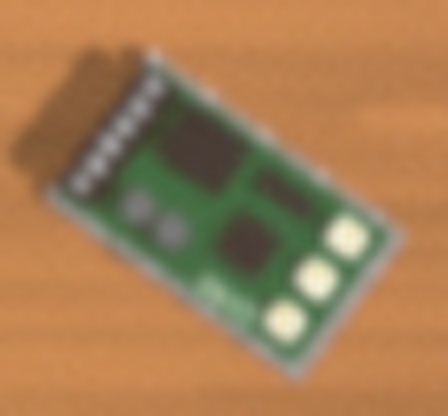

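View pics/v1.png

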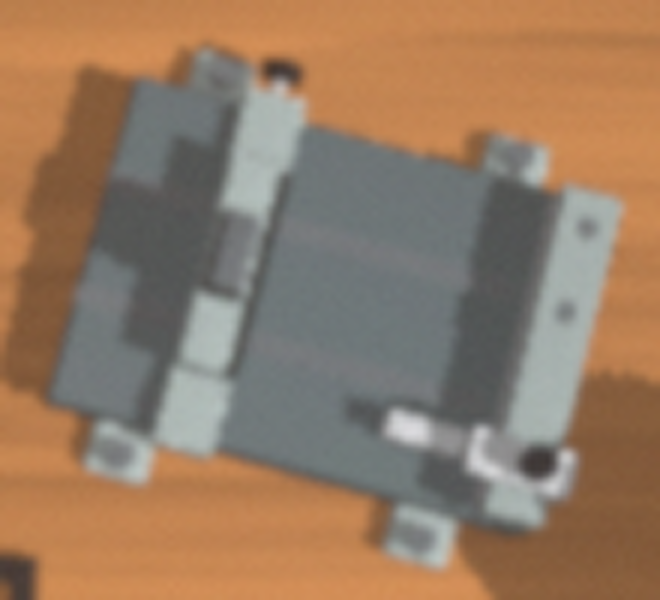

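View pics/v2.png

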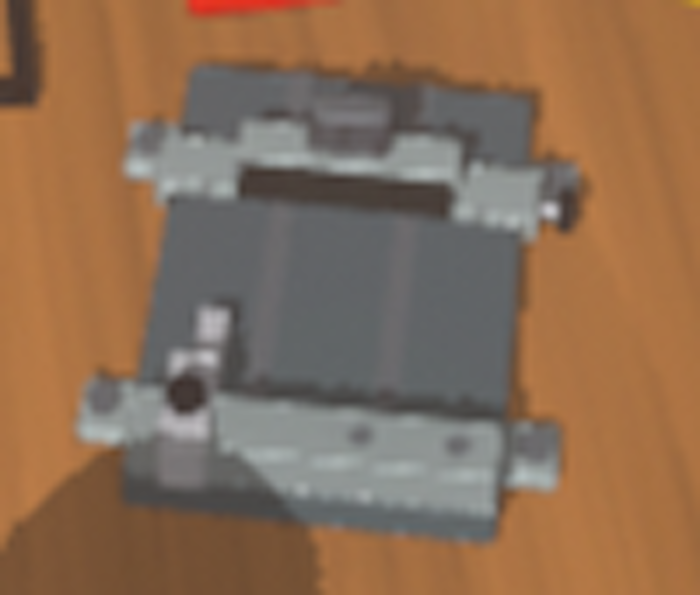

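The crops show the green/grey board at about row 181, col 200 (top picture). Its terminals are at the upper-left end. The vise is at about (186, 317), with the fixed jaw on the right, the stop near (206, 335) and the sliding jaw with its lug at (178, 300).

Things that could be mistaken for the board are the yellow boards at (115,126), (217,144) and (277,185), and the relay card at (121,176). I choose the green one at (181,200).

```bash
cat >> h.py <<'E'
from scipy.optimize import least_squares
def P(pose,p):
    x,y,t=pose[:3];return np.array([x+np.cos(t)*p[0]-np.sin(t)*p[1],y+np.sin(t)*p[0]+np.cos(t)*p[1],p[2]])
def fitpose(obs,x0):  # obs: (cam,px,localpoint)
    f=lambda v:np.concatenate([proj(c,P(v,l))-px for c,px,l in obs])
    r=least_squares(f,x0,loss="soft_l1");return r.x,np.round(f(r.x).reshape(-1,2),1).tolist()
def crop(x,y,k,r0,c0): return np.array([(y+.5)/k-.5+r0,(x+.5)/k-.5+c0])
def rel(target,yaw):   # fractions for handwheel: tool y along yaw (mod pi)
    o=robot.get_obs();a,b=o["tool_rot"][:2]
    from scipy.spatial.transform import Rotation as R
    M=R.from_quat(o["tool_rot"]).as_matrix();d=M.T@(np.array(target)-o["position"])
    phi=np.arctan2(M[1,1],M[0,1]);dy=(yaw-phi+np.pi/2)%np.pi-np.pi/2
    return np.round(d/.3,4).tolist(),round(-dy/2/np.pi,4)
E
python3 - <<'E'
from h import *
t=cam("top");s=cam("side")
v1=lambda x,y:crop(x,y,6,135,260); v2=lambda x,y:crop(x,y,7,200,220); b1=lambda x,y:crop(x,y,8,155,172)
B=.025;J=.052
ob=[(t,v1(137,78),(.138,.202,B)),(t,v1(50,402),(-.022,.202,B)),(t,v1(565,185),(.136,0,J)),(t,v1(622,205),(.136,-.028,J)),(t,v1(540,528),(-.020,-.028,J))]
oc=[(s,v2(195,63),(-.022,.202,B)),(s,v2(537,92),(.138,.202,B)),(s,v2(500,420),(.136,0,J)),(s,v2(497,490),(.136,-.028,J))]
for o in(ob,oc,ob+oc):
    v,r=fitpose(o,[.45,-.2,0]);print(np.round(v,4),r)
V=v
# stop & jaw features on vise frame
def loc(c,px,z):
    p=toplane(c,px,z)[:2]-V[:2];k,q=np.cos(V[2]),np.sin(V[2]);return np.round([k*p[0]+q*p[1],-q*p[0]+k*p[1]],4)
print("stop tip top cam:",loc(t,v1(385,427),B+.018),loc(t,v1(392,408),B+.018),loc(t,v1(430,415),B+.018),"side",loc(s,v2(230,312),B+.018))
print("lug top",loc(t,v1(237,250),B+.054),"side",loc(s,v2(350,105),B+.054))
ob=[(t,b1(50,195),(.055,.032,.01)),(t,b1(150,48),(.055,-.032,.01)),(t,b1(297,378),(-.055,.032,.01)),(t,b1(402,235),(-.055,-.032,.01))]
v,r=fitpose(ob,[.45,.2,1]);print("board",np.round(v,4),r)
for yaw in(v[2]+np.pi/2,):
    print(rel([v[0],v[1],.10],yaw))
# board outline check, side
for d in vision.outline_of("side","board_centre"):
    m=cv2.findNonZero(d["mask"].astype(np.uint8));print(d["point"],toplane(s,d["point"],.01).round(3),d["conf"])
E
```

```text
[ 0.4536 -0.2015 -0.2563] [[-0.4, -0.1], [0.2, -0.8], [0.1, 0.1], [-0.4, 0.3], [0.5, 0.4]]
[ 0.4566 -0.1991 -0.2658] [[-0.3, -0.1], [0.7, -0.1], [0.7, 0.3], [-1.3, -0.1]]
[ 0.4547 -0.201  -0.2594] [[-0.9, -0.1], [-0.5, -0.9], [-0.3, 0.0], [-0.8, 0.3], [0.1, 0.2], [0.2, -1.0], [1.0, -0.9], [1.1, -0.2], [-0.9, -0.5]]
stop tip top cam: [0.0062 0.0503] [0.0154 0.0494] [0.0171 0.0319] side [0.0167 0.0507]
lug top [0.0586 0.1391] side [0.0582 0.143 ]
board [0.5392 0.1885 0.9621] [[0.0, -0.8], [0.3, 0.5], [0.1, -0.2], [-0.4, 0.4]]
([-1.3238, -0.7145, 0.4351], np.float64(-0.2272))
[122.7, 294.6] [0.73  0.426 0.01 ] 0.82
[169.1, 184.0] [0.29  0.223 0.01 ] 0.77
[171.9, 254.5] [0.537 0.178 0.01 ] 0.75
[144.7, 221.8] [0.435 0.334 0.01 ] 0.62
```

```bash
python3 -m handwheel '[[-0.7,-0.38,0,-0.12],[-0.7,-0.38,0,-0.12],[-0.7,-0.38,0,-0.12],[-0.7,-0.38,0,-0.12],[-0.7,-0.38,0,-0.12],[-0.7,-0.38,0,-0.12],[-0.7,-0.38,0,-0.12],[-0.7,-0.38,0,-0.12]]' 100 10
python3 - <<'E'
from h import *
print(rel([.5392,.1885,.1],.962+np.pi/2),robot.get_obs()["q"])
E
```

```text
time: 1.92
position: [0.4189, 0.3601, 0.2307]
tool_rot: [-0.142, 0.99, -0.0, 0.0]
ft_force: [0.1, -0.2, 0.2]
grip_width: 0.0869
grip_force: 0.0
([-0.224, -0.6614, 0.436], np.float64(-0.1078)) [ 5.07947598e-01  4.29612014e-01  1.61614068e+00 -4.66224393e-04
  1.09546739e+00 -1.34717345e+00]
```

```bash
python3 -m handwheel '[[-0.224,-0.661,0.35,-0.108],[-0.224,-0.661,0.35,-0.108],[-0.224,-0.661,0.35,-0.108],[-0.224,-0.661,0.35,-0.108],[-0.224,-0.661,0.35,-0.108],[-0.224,-0.661,0.35,-0.108],[-0.224,-0.661,0.35,-0.108],[-0.224,-0.661,0.35,-0.108],[-0.224,-0.661,0.35,-0.108]]'
python3 - <<'E'
from h import *
print(rel([.5392,.1885,.013],.962+np.pi/2),robot.get_obs()["q"])
c=cam("side");save(c,"pics/g.png",(100,210,200,320),6)
E
```

```text
time: 2.67
position: [0.5373, 0.1923, 0.1255]
tool_rot: [-0.464, 0.886, 0.0, -0.0]
ft_force: [-0.3, 0.4, 0.1]
grip_width: 0.0872
grip_force: 0.0
([0.0069, -0.0129, 0.3752], np.float64(0.0006)) [ 1.47624820e-01  5.97158169e-01  1.66405890e+00  9.73293115e-04
  8.81127111e-01 -2.38927613e+00]
```

View pics/g.png

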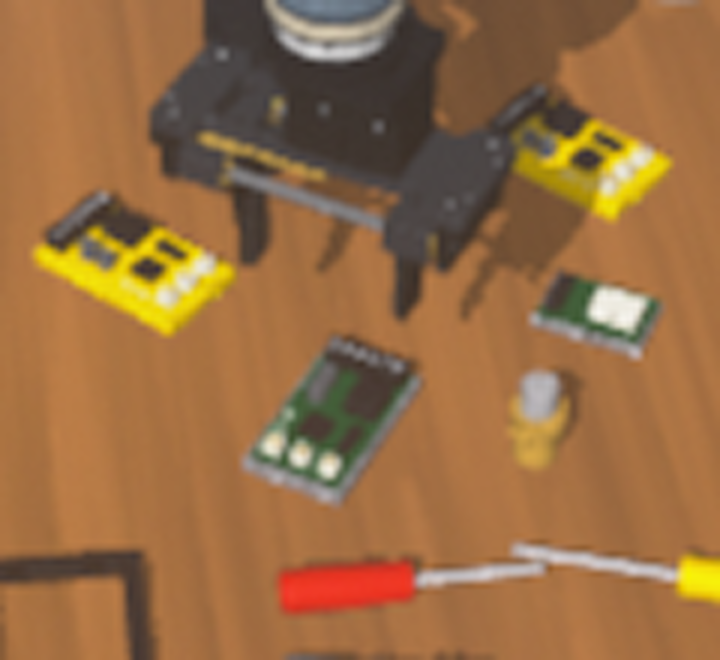

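The crop shows the open fingers above the green board, which sits at about (172, 255) in the side picture. The adaptor stays clear of the gripper, so I descend.

```bash
python3 -m handwheel '[[0.007,-0.013,0.1,0],[0.007,-0.013,0.2,0],[0.007,-0.013,0.28,0],[0.007,-0.013,0.34,0],[0.007,-0.013,0.373,0],[0.007,-0.013,0.373,0],[0.007,-0.013,0.373,0]]'; python3 -m handwheel '[[0,0,0,0],[0,0,0,0],[0,0,0,0],[0,0,0,0],[0,0,0,0],[0,0,0,0],[0,0,0,0],[0,0,0,0]]' 60 12
```

```text
time: 3.3
position: [0.5398, 0.1884, 0.0142]
tool_rot: [-0.465, 0.885, -0.0, 0.0]
ft_force: [-1.1, 0.7, -0.1]
grip_width: 0.0871
grip_force: 0.0
time: 3.97
position: [0.54, 0.1874, 0.0144]
tool_rot: [-0.465, 0.885, 0.0, 0.0]
ft_force: [-1.5, 1.1, 6.2]
grip_width: 0.0639
grip_force: 12.0
```

```bash
python3 -m handwheel '[[0,0,-0.1,0],[0,0,-0.2,0],[0,0,-0.3,0],[0,0,-0.4,0],[0,0,-0.42,0],[0,0,-0.42,0]]'
cat >> h.py <<'E'
V=[.4547,-.201,-.2594]
def toV(p):
    d=np.array(p)[:2]-V[:2];k,q=np.cos(V[2]),np.sin(V[2]);return np.round([k*d[0]+q*d[1],-q*d[0]+k*d[1]],4)
E
python3 - <<'E'
from h import *
print(rel(P(V,(.083,.068,.14)),V[2]+np.pi/2),robot.get_obs()["grip_width"],P(V,(.083,.068,.14)))
E
```

```text
time: 4.47
position: [0.5415, 0.1874, 0.1418]
tool_rot: [-0.465, 0.885, -0.001, 0.002]
ft_force: [-0.2, -0.7, -1.5]
grip_width: 0.0638
grip_force: 12.0
([0.9231, -0.681, 0.0053], np.float64(0.1952)) 0.06379219176056251 [ 0.5523652  -0.15656456  0.14      ]
```

```bash
python3 -m handwheel '[[0.1,-0.07,0,0.0199],[0.2,-0.15,0,0.039],[0.3,-0.22,0,0.058],[0.4,-0.3,0,0.078],[0.5,-0.37,0,0.098],[0.6,-0.44,0,0.117],[0.7,-0.52,0,0.137],[0.8,-0.59,0,0.156],[0.87,-0.64,0,0.175],[0.923,-0.681,0,0.195],[0.923,-0.681,0,0.195],[0.923,-0.681,0,0.195],[0.923,-0.681,0,0.195]]'
python3 - <<'E'
from h import *
print(rel(P(V,(.083,.068,.0405)),V[2]+np.pi/2))
c=cam("top");save(c,"pics/p.png",(120,240,250,370),5);s=cam("side");save(s,"pics/ps.png",(180,290,210,330),5)
cv2.imwrite("pics/pp.png",np.hstack([cv2.imread("pics/p.png")[:550,:],cv2.imread("pics/ps.png")[:550]])[:, :1200:2][::2])
E
```

```text
time: 5.55
position: [0.5494, -0.1555, 0.1379]
tool_rot: [0.128, 0.992, 0.001, -0.002]
ft_force: [-0.4, 0.3, -1.0]
grip_width: 0.0638
grip_force: 12.0
([-0.0119, -0.0012, 0.3246], np.float64(0.0003))
```

```bash
python3 -m handwheel '[[-0.01,0,0.08,0],[-0.01,0,0.16,0],[-0.01,0,0.22,0],[-0.01,0,0.26,0],[-0.01,0,0.28,0],[-0.01,0,0.295,0],[-0.01,0,0.305,0],[-0.01,0,0.312,0],[-0.01,0,0.318,0],[-0.01,0,0.322,0],[-0.01,0,0.322,0]]'
python3 - <<'E'
from h import *
print(toV(robot.get_obs()["position"]))
E
```

```text
time: 6.57
position: [0.5539, -0.1576, 0.0434]
tool_rot: [0.129, 0.992, -0.0, 0.0]
ft_force: [-0.4, 0.2, -1.4]
grip_width: 0.0636
grip_force: 12.0
[0.0847 0.0674]
```

```bash
for i in 1; do python3 -m handwheel '[[0,0,0.005,0],[0,0,0.009,0],[0,0,0.009,0],[0,0,0.009,0]]'; done; python3 -m handwheel '[[0,0,0.003,0],[0,0,0.003,0],[0,0,0.003,0]]'
```

```text
time: 6.9
position: [0.5536, -0.1575, 0.0403]
tool_rot: [0.129, 0.992, 0.0, -0.0]
ft_force: [0.4, 0.8, -0.4]
grip_width: 0.0638
grip_force: 12.0
time: 7.15
position: [0.5538, -0.1575, 0.0395]
tool_rot: [0.129, 0.992, -0.0, 0.0]
ft_force: [-0.3, 1.3, -2.0]
grip_width: 0.0637
grip_force: 12.0
```

```bash
python3 -m handwheel '[[0,0,0.003,0],[0,0,0.003,0],[0,0,0.003,0]]';python3 -m handwheel '[[0,0,0.003,0],[0,0,0.003,0],[0,0,0.003,0]]'
```

```text
time: 7.4
position: [0.5538, -0.1575, 0.0394]
tool_rot: [0.129, 0.992, -0.0, 0.0]
ft_force: [-0.5, -0.5, 5.7]
grip_width: 0.0636
grip_force: 12.0
time: 7.65
position: [0.5538, -0.1575, 0.0393]
tool_rot: [0.129, 0.992, -0.0, 0.0]
ft_force: [-3.4, 0.6, 11.0]
grip_width: 0.0636
grip_force: 12.0
```

```bash
python3 -m handwheel '[[0,0,-0.004,0],[0,0,-0.004,0],[0.01,0,-0.004,0],[0.02,0,-0.004,0],[0.027,0,-0.004,0],[0.027,0,-0.004,0]]';for i in 1 2; do python3 -m handwheel '[[0.005,0,0,0],[0.005,0,0,0],[0.005,0,0,0]]'; done
```

```text
time: 8.15
position: [0.5468, -0.156, 0.0394]
tool_rot: [0.129, 0.992, -0.001, 0.001]
ft_force: [1.6, -1.1, 5.5]
grip_width: 0.0637
grip_force: 12.0
time: 8.4
position: [0.5455, -0.1556, 0.0394]
tool_rot: [0.129, 0.992, -0.001, 0.001]
ft_force: [3.0, -1.5, 6.0]
grip_width: 0.0635
grip_force: 12.0
time: 8.65
position: [0.5441, -0.1552, 0.0394]
tool_rot: [0.129, 0.992, -0.001, 0.001]
ft_force: [3.5, -1.2, 5.5]
grip_width: 0.0637
grip_force: 12.0
```

```bash
python3 -m handwheel '[[0.004,0,-0.002,0],[0.004,0,-0.002,0],[0.004,0,-0.002,0]]'; python3 -m handwheel '[[0.004,0,0,0],[0.004,0,0,0],[0.004,0,0,0]]' | grep -E 'pos|force'
```

```text
time: 8.9
position: [0.5412, -0.1541, 0.0394]
tool_rot: [0.129, 0.992, 0.0, -0.001]
ft_force: [1.5, -0.3, 4.4]
grip_width: 0.0634
grip_force: 12.0
position: [0.5405, -0.154, 0.0394]
ft_force: [2.1, 0.2, 3.7]
grip_force: 12.0
```

```bash
python3 -m handwheel '[[0.003,0,0,0],[0.003,0,0,0],[0.003,0,0,0]]' | grep -E 'pos|ft_force'
python3 - <<'E'
from h import *
print(toV(robot.get_obs()["position"]))
E
```

```text
position: [0.5397, -0.1537, 0.0394]
ft_force: [3.2, -0.9, 2.7]
[0.07   0.0675]
```

```bash
python3 -m handwheel '[[0.003,0,0,0],[0.003,0,0,0],[0.003,0,0,0]]' | grep -E 'pos|ft_force'
```

```text
position: [0.5387, -0.1534, 0.0394]
ft_force: [2.1, -0.3, 3.0]
```

```bash
python3 -m handwheel '[[0.003,0,0,0],[0.003,0,0,0],[0.003,0,0,0]]' | grep -E 'pos|ft_force'
```

```text
position: [0.538, -0.1533, 0.0394]
ft_force: [3.3, -0.8, 3.1]
```

```bash
python3 -m handwheel '[[0.003,0,0,0],[0.003,0,0,0],[0.003,0,0,0]]' | grep -E 'pos|ft_force'
```

```text
position: [0.5379, -0.1532, 0.0394]
ft_force: [4.7, -1.2, -0.7]
```

```bash
python3 -m handwheel '[[-0.001,0,0,0],[-0.001,0,0,0],[-0.001,0,0,0],[-0.001,0,0,0],[-0.001,0,0,0]]' 85 | grep -E 'pos|ft_force|width'
python3 -m handwheel '[[0,0,-0.05,0],[0,0,-0.12,0],[0,0,-0.2,0],[0,0,-0.2,0],[0,0,-0.2,0]]' 0
python3 - <<'E'
from h import *
t=cam("top");s=cam("side");T=P(V,(.073,.1135,.1));print(toV(robot.get_obs()["position"]),robot.get_obs()["q"],rel(T,V[2]))
for n,c in(("top",t),("side",s)):
  for d in vision.outline_of(n,"board_centre"):
    p=toplane(c,d["point"],.04);print(n,toV(p),d["conf"])
E
```

```text
position: [0.5363, -0.1527, 0.0391]
ft_force: [0.1, 0.4, -0.1]
grip_width: 0.0735
time: 10.98
position: [0.5379, -0.1534, 0.1005]
tool_rot: [0.129, 0.992, -0.0, 0.001]
ft_force: [0.6, 0.1, -0.8]
grip_width: 0.0485
grip_force: 0.0
[0.0668 0.0676] [-4.77594584e-01  6.26665302e-01  1.71216469e+00 -7.60056162e-05
  8.04584889e-01 -1.78992161e+00] ([-0.0209, 0.1528, -0.0039], np.float64(-0.2498))
top [-0.1663  0.5141] 0.88
top [-0.2832  0.3686] 0.85
top [0.1028 0.6535] 0.74
side [-0.259   0.3409] 0.8
side [-0.1652  0.4821] 0.74
side [0.1076 0.6206] 0.68
side [0.0828 0.0527] 0.6
```

```bash
python3 -m handwheel '[[-0.004,0.153,0,0.0199],[-0.004,0.153,0,0.0398],[-0.004,0.153,0,0.0597],[-0.004,0.153,0,0.0796],[-0.004,0.153,0,0.0995],[-0.004,0.153,0,0.119],[-0.004,0.153,0,0.139],[-0.004,0.153,0,0.159],[-0.004,0.153,0,0.179],[-0.004,0.153,0,0.199],[-0.004,0.153,0,0.219],[-0.004,0.153,0,0.239],[-0.004,0.153,0,0.25],[-0.004,0.153,0,0.25],[-0.004,0.153,0,0.25]]' | grep -E 'pos|ft_force|width'
python3 - <<'E'
from h import *
t=cam("top");s=cam("side");T=P(V,(.068,.1135,.041));print(toV(robot.get_obs()["position"]),rel(T,V[2]))
a=t["frame"][130:235,262:362,::-1];b=s["frame"][195:285,220:320,::-1]
a=cv2.resize(a,(400,420),interpolation=cv2.INTER_CUBIC);b=cv2.resize(b,(400,360),interpolation=cv2.INTER_CUBIC)
cv2.imwrite("pics/m1.png",np.hstack([a,cv2.copyMakeBorder(b,0,60,0,0,0)]))
E
```

```text
position: [0.5497, -0.1089, 0.0985]
ft_force: [0.3, 0.9, 0.3]
grip_width: 0.0004
[0.0684 0.1134] ([0.0003, -0.0012, 0.1928], np.float64(0.0004))
```

View pics/m1.png

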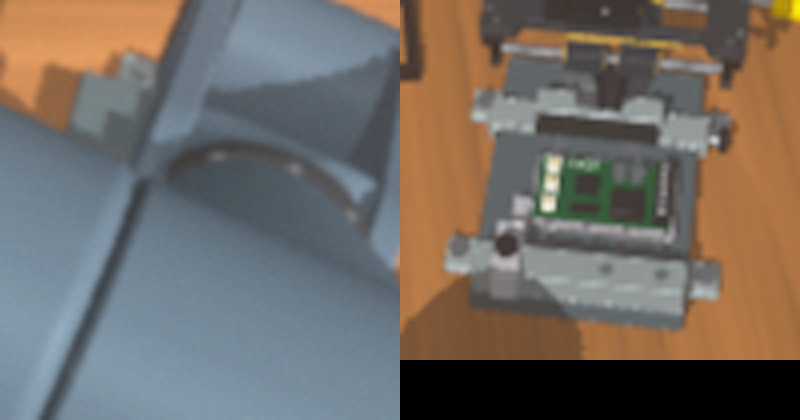

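The picture shows the board flat in the vise with its plain end by the stop, terminals outward, and the sliding jaw's pad still clear behind it. I'll lower the closed fingers between the pad and the board.

```bash
python3 -m handwheel '[[0,0,0.06,0],[0,0,0.12,0],[0,0,0.16,0],[0,0,0.18,0],[0,0,0.19,0],[0,0,0.19,0]]' | grep -E 'pos|ft_force|width'
python3 - <<'E'
from h import *
o=robot.get_obs();print(toV(o["position"]),o["tool_rot"])
E
```

```text
position: [0.5499, -0.1092, 0.0418]
ft_force: [-0.1, -1.7, -1.5]
grip_width: 0.0001
[0.0685 0.1132] [ 7.92216022e-01  6.10240373e-01 -4.51077559e-04 -5.07197898e-04]
```

```bash
python3 -m handwheel '[[0,0,0.008,0],[0,0,0.016,0],[0,0,0.016,0],[-0.01,0,0.016,0],[-0.02,0,0.016,0],[-0.03,0,0.016,0],[-0.04,0,0.016,0],[-0.05,0,0.016,0],[-0.06,0,0.016,0],[-0.07,0,0.016,0],[-0.08,0,0.016,0],[-0.09,0,0.016,0],[-0.1,0,0.016,0],[-0.11,0,0.016,0],[-0.11,0,0.016,0]]' | grep -E 'pos|ft_force|width'
python3 - <<'E'
from h import *
o=robot.get_obs();print(toV(o["position"]),o["ft_force"])
E
```

```text
position: [0.5417, -0.1418, 0.0376]
ft_force: [1.1, -0.3, 0.3]
grip_width: 0.0002
[0.0689 0.0796] [ 1.08090489 -0.25583961  0.29682023]
```

```bash
python3 -m handwheel '[[-0.005,0,0,0],[-0.008,0,0,0],[-0.01,0,0,0],[-0.01,0,0,0]]' | grep -E 'pos|ft_force'
```

```text
position: [0.5409, -0.144, 0.0375]
ft_force: [1.0, 0.7, 1.1]
```

```bash
python3 -m handwheel '[[-0.004,0,0,0],[-0.004,0,0,0],[-0.004,0,0,0]]' | grep -E 'pos|ft_force'
```

```text
position: [0.5406, -0.145, 0.0375]
ft_force: [1.2, 0.9, -0.4]
```

```bash
python3 -m handwheel '[[-0.004,0,0,0],[-0.004,0,0,0],[-0.004,0,0,0]]' | grep -E 'pos|ft_force'
```

```text
position: [0.5405, -0.1451, 0.0375]
ft_force: [3.5, 6.1, 0.4]
```

```bash
python3 -m handwheel '[[-0.003,0,0,0],[-0.003,0,0,0],[-0.003,0,0,0]]' | grep -E 'pos|ft_force'
```

```text
position: [0.5405, -0.1452, 0.0376]
ft_force: [5.0, 7.3, 0.6]
```

```bash
python3 -m handwheel '[[0.01,0,0,0],[0.025,0,0,0],[0.025,0,-0.1,0],[0.025,0,-0.2,0],[0.025,0.05,-0.21,0],[-0.07,0.15,-0.21,0],[-0.15,0.253,-0.21,0],[-0.15,0.253,-0.21,0],[-0.15,0.253,-0.21,0],[-0.15,0.253,-0.21,0]]' | grep -E 'pos|ft_force'
python3 - <<'E'
from h import *
t=cam("top");s=cam("side");print(toV(robot.get_obs()["position"]))
for n,c in(("top",t),("side",s)):
  for d in vision.outline_of(n,"board_centre"):
    m=cv2.findNonZero(d["mask"].astype(np.uint8)).reshape(-1,2)[:,::-1];q=np.array([toV(toplane(c,x,.035)) for x in m]);print(n,q.mean(0),q.min(0),q.max(0),d["conf"])
a=t["frame"][130:235,262:362,::-1];b=s["frame"][210:280,230:320,::-1]
a=cv2.resize(a,(300,315),interpolation=cv2.INTER_CUBIC);b=cv2.resize(b,(500,389),interpolation=cv2.INTER_CUBIC)
cv2.imwrite("pics/m2.png",np.hstack([cv2.copyMakeBorder(a,0,74,0,0,0),b]))
E
```

```text
position: [0.6008, -0.2096, 0.0999]
ft_force: [-0.6, -0.0, 0.0]
[0.1429 0.03  ]
top [-0.27987079  0.36074448] [-0.3349  0.3248] [-0.2222  0.4027] 0.8
top [-0.15778028  0.51256209] [-0.2174  0.4622] [-0.0998  0.5631] 0.7
top [0.09939649 0.65017014] [0.0427 0.5979] [0.1548 0.7024] 0.56
side [0.07244859 0.03709957] [0.018  0.0119] [0.1266 0.0632] 0.97
side [-0.14968189  0.49168005] [-0.2034  0.4381] [-0.0939  0.5473] 0.9
side [-0.27372068  0.33554958] [-0.3315  0.2843] [-0.2135  0.3886] 0.65
side [0.12107317 0.64068821] [0.0726 0.5856] [0.1693 0.6961] 0.63
side [0.0248541  0.13399221] [-0.0248  0.1142] [0.1104 0.1624] 0.48
```

View pics/m2.png

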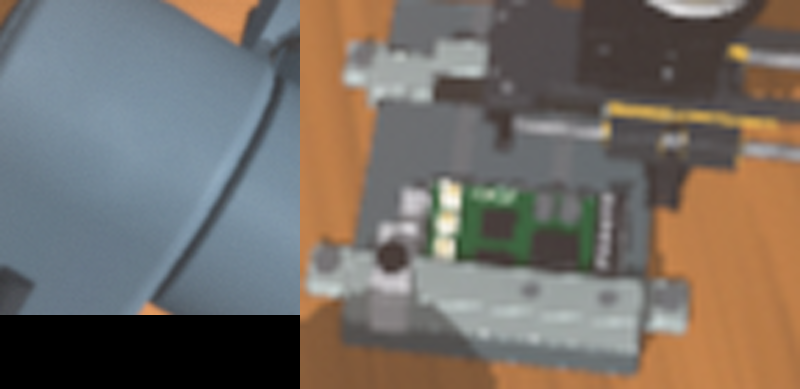

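The side picture shows the board lying along the fixed jaw beside the stop. Its terminal end is at about x 0.127 in vise coordinates. Next I push it gently at that end.

```bash
python3 -m handwheel '[[0,0.02,0,0],[0,0.02,0.06,0],[0,0.02,0.12,0],[0,0.02,0.17,0],[0,0.02,0.195,0],[0,0.02,0.207,0],[0,0.02,0.207,0],[0,0.01,0.207,0],[0,0.005,0.207,0],[0,0,0.207,0],[0,0,0.207,0]]' | grep -E 'pos|ft_force'
```

```text
position: [0.6021, -0.21, 0.0394]
ft_force: [0.4, 0.7, 0.8]
```

```bash
python3 -m handwheel '[[0,-0.004,0,0],[0,-0.004,0,0],[0,-0.004,0,0]]' | grep -E 'pos|ft_force'
```

```text
position: [0.601, -0.2097, 0.0388]
ft_force: [0.1, -0.0, 0.3]
```

```bash
python3 -m handwheel '[[0,-0.004,0,0],[0,-0.004,0,0],[0,-0.004,0,0]]' | grep -E 'pos|ft_force'
```

```text
position: [0.5998, -0.2093, 0.0385]
ft_force: [0.3, -0.3, -0.0]
```

```bash
python3 -m handwheel '[[0,-0.004,0,0],[0,-0.004,0,0],[0,-0.004,0,0]]' | grep -E 'pos|ft_force'
```

```text
position: [0.5986, -0.209, 0.0385]
ft_force: [1.3, -0.3, 0.2]
```

```bash
python3 -m handwheel '[[0,-0.004,0,0],[0,-0.004,0,0],[0,-0.004,0,0]]' | grep -E 'pos|ft_force'
```

```text
position: [0.5974, -0.2087, 0.0385]
ft_force: [-0.0, -0.5, 0.6]
```

```bash
python3 -m handwheel '[[0,-0.003,0,0],[0,-0.003,0,0],[0,-0.003,0,0]]' | grep -E 'pos|ft_force'
```

```text
position: [0.5966, -0.2085, 0.0385]
ft_force: [-0.4, -0.3, -0.0]
```

```bash
python3 -m handwheel '[[0,-0.003,0,0],[0,-0.003,0,0],[0,-0.003,0,0]]' | grep -E 'pos|ft_force'
```

```text
position: [0.5957, -0.2083, 0.0386]
ft_force: [-0.3, 0.8, 0.4]
```

```bash
python3 -m handwheel '[[0,-0.003,0,0],[0,-0.003,0,0],[0,-0.003,0,0]]' | grep -E 'pos|ft_force'
```

```text
position: [0.5948, -0.208, 0.0385]
ft_force: [-0.4, 0.8, 0.5]
```

```bash
python3 -m handwheel '[[0,-0.003,0,0],[0,-0.003,0,0],[0,-0.003,0,0]]' | grep -E 'pos|ft_force'
```

```text
position: [0.594, -0.2078, 0.0386]
ft_force: [-0.6, 1.2, -0.0]
```

```bash
python3 -m handwheel '[[0,-0.003,0,0],[0,-0.003,0,0],[0,-0.003,0,0]]' | grep -E 'pos|ft_force'
```

```text
position: [0.5931, -0.2076, 0.0385]
ft_force: [-0.1, -0.1, 0.0]
```

```bash
python3 -m handwheel '[[0,-0.003,0,0],[0,-0.003,0,0],[0,-0.003,0,0]]' | grep -E 'pos|ft_force'
```

```text
position: [0.5924, -0.2074, 0.0386]
ft_force: [-0.1, 0.9, -0.6]
```

```bash
python3 -m handwheel '[[0,-0.003,0,0],[0,-0.003,0,0],[0,-0.003,0,0]]' | grep -E 'pos|ft_force'
```

```text
position: [0.5924, -0.2075, 0.0388]
ft_force: [2.5, 1.1, -0.4]
```

```bash
python3 -m handwheel '[[0,-0.003,0,0],[0,-0.003,0,0],[0,-0.003,0,0]]' | grep -E 'pos|ft_force'
python3 - <<'E'
from h import *
s=cam("side");print(toV(robot.get_obs()["position"]),robot.get_obs()["ft_force"])
E
```

```text
position: [0.5923, -0.2075, 0.039]
ft_force: [4.1, -0.4, -1.4]
[0.1347 0.0291] [ 5.25646569  0.15547915 -2.00329751]
```

```bash
python3 -m handwheel '[[0,0.01,0,0],[0,0.03,0,0],[0,0.03,-0.1,0],[0,0.03,-0.2,0],[0,0.03,-0.23,0],[0.1,-0.05,-0.23,0],[0.2,-0.15,-0.23,0],[0.3,-0.256,-0.23,0],[0.4,-0.256,-0.23,0],[0.477,-0.256,-0.23,0],[0.477,-0.256,-0.23,0],[0.477,-0.256,-0.23,0],[0.477,-0.256,-0.23,0]]' | grep -E 'time|pos|ft_force'
python3 - <<'E'
from h import *
t=cam("top");s=cam("side");print(toV(robot.get_obs()["position"]))
for n,c in(("side",s),):
  for l in("board_centre","jaw_lug"):
   for d in vision.outline_of(n,l)[:3]:
    m=cv2.findNonZero(d["mask"].astype(np.uint8)).reshape(-1,2)[:,::-1];q=np.array([toV(toplane(c,x,.035)) for x in m]);print(n,q.mean(0),q.min(0),q.max(0),d["conf"])
b=s["frame"][195:285,220:320,::-1]
cv2.imwrite("pics/m3.png",cv2.resize(b,(660,594),interpolation=cv2.INTER_CUBIC))
E
```

```text
time: 21.45
position: [0.5527, -0.0494, 0.1073]
ft_force: [0.2, -0.9, -1.3]
[0.0561 0.171 ]
side [0.07385564 0.03832396] [0.018  0.0117] [0.1274 0.067 ] 0.91
side [-0.27221653  0.33595826] [-0.3315  0.2884] [-0.2106  0.3881] 0.85
side [-0.15160675  0.4889812 ] [-0.2107  0.4339] [-0.0903  0.5468] 0.81
side [0.06355199 0.13998298] [-0.0273  0.1142] [0.163 0.183] 0.56
side [-0.14334852  0.19104205] [-0.1977  0.1384] [-0.0859  0.2509] 0.22
```

View pics/m3.png

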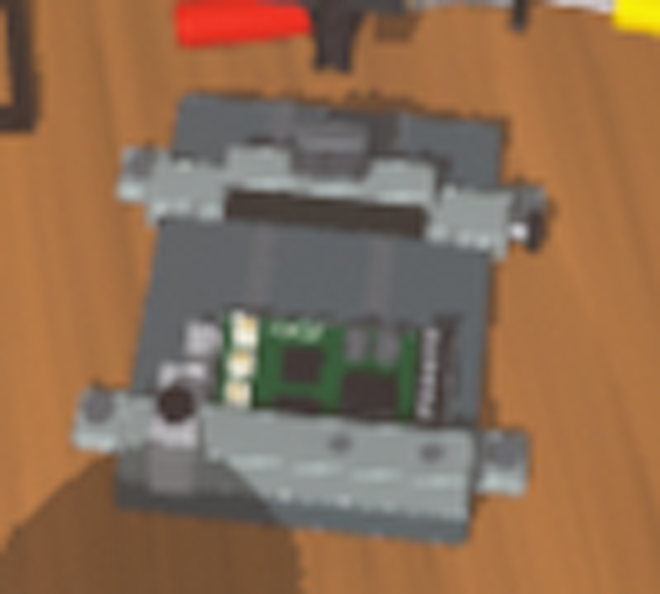

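The side picture shows the board in the corner, but its far edge may be slightly skewed at the terminal end. I'll press it once more toward the fixed jaw to check.

```bash
python3 -m handwheel '[[-0.1,0.113,0,0],[-0.2,0.113,0,0],[-0.253,0.113,0,0],[-0.253,0.113,0,0],[-0.253,0.113,0.08,0],[-0.253,0.113,0.16,0],[-0.253,0.113,0.2,0],[-0.253,0.113,0.22,0],[-0.253,0.113,0.229,0],[-0.253,0.113,0.229,0],[-0.263,0.113,0.229,0],[-0.273,0.113,0.229,0],[-0.283,0.113,0.229,0],[-0.288,0.113,0.229,0],[-0.288,0.113,0.229,0]]' | grep -E 'time|pos|ft_force'
```

```text
time: 22.9
position: [0.5638, -0.1418, 0.0394]
ft_force: [-0.0, -1.0, -0.4]
```

```bash
python3 -m handwheel '[[-0.004,0,0,0],[-0.008,0,0,0],[-0.01,0,0,0],[-0.01,0,0,0]]' | grep -E 'pos|ft_force'
python3 - <<'E'
from h import *
print(toV(robot.get_obs()["position"]))
E
```

```text
position: [0.5628, -0.1441, 0.0388]
ft_force: [-0.1, -0.3, -0.4]
[0.0899 0.0827]
```

```bash
python3 -m handwheel '[[-0.004,0,0,0],[-0.008,0,0,0],[-0.01,0,0,0],[-0.01,0,0,0]]' | grep -E 'pos|ft_force'
```

```text
position: [0.562, -0.1471, 0.0388]
ft_force: [-0.7, 0.3, 0.0]
```

```bash
python3 -m handwheel '[[-0.004,0,0,0],[-0.004,0,0,0],[-0.004,0,0,0]]' | grep -E 'pos|ft_force'
```

```text
position: [0.5617, -0.1481, 0.0388]
ft_force: [0.1, 0.5, -0.4]
```

```bash
python3 -m handwheel '[[-0.004,0,0,0],[-0.004,0,0,0],[-0.004,0,0,0]]' | grep -E 'pos|ft_force'
python3 - <<'E'
from h import *
print(toV(robot.get_obs()["position"]))
E
```

```text
position: [0.5614, -0.1493, 0.0389]
ft_force: [0.3, 0.6, 0.6]
[0.0899 0.0773]
```

```bash
python3 -m handwheel '[[-0.004,0,0,0],[-0.004,0,0,0],[-0.004,0,0,0]]' | grep -E 'pos|ft_force'
```

```text
position: [0.5611, -0.1503, 0.0389]
ft_force: [0.2, 0.4, 1.1]
```

```bash
python3 -m handwheel '[[-0.003,0,0,0],[-0.003,0,0,0],[-0.003,0,0,0]]' | grep -E 'pos|ft_force'
```

```text
position: [0.561, -0.1505, 0.0388]
ft_force: [1.5, 4.8, 0.3]
```

```bash
python3 -m handwheel '[[-0.003,0,0,0],[-0.003,0,0,0],[-0.003,0,0,0]]' | grep -E 'pos|ft_force'
python3 - <<'E'
from h import *
print(toV(robot.get_obs()["position"]))
E
```

```text
position: [0.561, -0.1506, 0.0388]
ft_force: [2.8, 7.5, -0.4]
[0.0898 0.076 ]
```

```bash
python3 -m handwheel '[[0.01,0,0,0],[0.025,0,0,0],[0.025,0,-0.1,0],[0.025,0,-0.2,0],[-0.05,0.1,-0.2,0],[-0.153,0.18,-0.2,0],[-0.153,0.18,-0.2,0],[-0.153,0.18,-0.2,0],[-0.153,0.18,-0.12,0],[-0.153,0.18,-0.05,0],[-0.153,0.18,-0.015,0],[-0.153,0.18,0,0],[-0.153,0.18,0,0],[-0.153,0.172,0,0],[-0.153,0.165,0,0],[-0.153,0.16,0,0],[-0.153,0.157,0,0],[-0.153,0.157,0,0]]' | grep -E 'time|pos|ft_force'
```

```text
time: 26.32
position: [0.5945, -0.2086, 0.0396]
ft_force: [-0.0, 0.7, 0.4]
```

```bash
python3 -m handwheel '[[0,-0.004,0,0],[0,-0.004,0,0],[0,-0.004,0,0]]' | grep -E 'pos|ft_force'
python3 - <<'E'
from h import *
print(toV(robot.get_obs()["position"]))
E
```

```text
position: [0.5933, -0.2083, 0.039]
ft_force: [0.3, -0.8, 0.2]
[0.1359 0.0285]
```

```bash
python3 -m handwheel '[[0,-0.003,0,0],[0,-0.003,0,0],[0,-0.003,0,0]]' | grep -E 'pos|ft_force'
```

```text
position: [0.5924, -0.208, 0.0388]
ft_force: [-0.1, 0.3, 0.9]
```

```bash
python3 -m handwheel '[[0,-0.003,0,0],[0,-0.003,0,0],[0,-0.003,0,0]]' | grep -E 'pos|ft_force'
```

```text
position: [0.5922, -0.208, 0.0389]
ft_force: [1.9, 0.8, -1.3]
```

```bash
python3 -m handwheel '[[0,-0.003,0,0],[0,-0.003,0,0],[0,-0.003,0,0]]' | grep -E 'pos|ft_force'
python3 - <<'E'
from h import *
print(toV(robot.get_obs()["position"]))
E
```

```text
position: [0.5921, -0.208, 0.0392]
ft_force: [5.6, -0.4, -0.8]
[0.1346 0.0285]
```

Both contacts repeat to within 0.1 mm, so the board is home. Now I go to the jaw lug.

```bash
python3 -m handwheel '[[0,0.01,0,0],[0,0.03,0,0],[0,0.03,-0.1,0],[0,0.03,-0.2,0],[0,0.03,-0.23,0],[0.1,-0.05,-0.23,0],[0.2,-0.15,-0.23,0],[0.3,-0.25,-0.23,0],[0.4,-0.25,-0.23,0],[0.478,-0.25,-0.23,0],[0.478,-0.25,-0.23,0],[0.478,-0.25,-0.23,0],[0.478,-0.25,-0.2,0],[0.478,-0.25,-0.15,0],[0.478,-0.25,-0.11,0],[0.478,-0.25,-0.09,0],[0.478,-0.25,-0.09,0]]' | grep -E 'time|pos|ft_force'
python3 -m handwheel '[[-0.005,0,0,0],[-0.01,0,0,0],[-0.015,0,0,0],[-0.015,0,0,0],[-0.015,0,0,0]]' | grep -E 'time|pos|ft_force'
python3 - <<'E'
from h import *
print(toV(robot.get_obs()["position"]))
E
```

```text
time: 28.73
position: [0.5535, -0.0508, 0.0639]
ft_force: [-0.1, 0.2, 0.3]
time: 29.15
position: [0.554, -0.0544, 0.0664]
ft_force: [-0.5, 0.4, 0.2]
[0.0584 0.1672]
```

```bash
python3 -m handwheel '[[-0.005,0,0,0],[-0.01,0,0,0],[-0.015,0,0,0],[-0.02,0,0,0],[-0.025,0,0,0],[-0.03,0,0,0],[-0.03,0,0,0]]' | grep -E 'time|pos|ft_force'
python3 - <<'E'
from h import *
print(toV(robot.get_obs()["position"]))
E
```

```text
time: 29.73
position: [0.5515, -0.0622, 0.0659]
ft_force: [1.7, 5.1, 0.4]
[0.058 0.159]
```

```bash
python3 -m handwheel '[[-0.01,0,0,0],[-0.02,0,0,0],[-0.03,0,0,0],[-0.04,0,0,0],[-0.05,0,0,0],[-0.06,0,0,0],[-0.07,0,0,0],[-0.08,0,0,0],[-0.09,0,0,0],[-0.1,0,0,0],[-0.11,0,0,0],[-0.12,0,0,0],[-0.13,0,0,0],[-0.14,0,0,0],[-0.15,0,0,0],[-0.16,0,0,0],[-0.17,0,0,0],[-0.175,0,0,0],[-0.175,0,0,0]]' | grep -E 'time|pos|ft_force'
python3 - <<'E'
from h import *
print(toV(robot.get_obs()["position"]))
s=cam("side");print(robot.get_obs()["ft_force"])
b=s["frame"][195:285,220:320,::-1]
cv2.imwrite("pics/m4.png",cv2.resize(b,(660,594),interpolation=cv2.INTER_CUBIC))
E
```

```text
time: 31.32
position: [0.5381, -0.1134, 0.0659]
ft_force: [2.3, 3.7, 0.3]
[0.0581 0.1061]
[2.04681629 4.35335721 1.12757795]
```

Force ≈ 5 N drag. Small steps now.

```bash
python3 -m handwheel '[[-0.005,0,0,0],[-0.01,0,0,0],[-0.015,0,0,0],[-0.02,0,0,0],[-0.02,0,0,0]]' | grep -E 'pos|ft_force'
```

```text
position: [0.5367, -0.1187, 0.0659]
ft_force: [2.5, 5.3, 1.2]
```

```bash
python3 -m handwheel '[[-0.003,0,0,0],[-0.003,0,0,0],[-0.003,0,0,0]]' | grep -E 'pos|ft_force'
```

```text
position: [0.5366, -0.119, 0.0659]
ft_force: [3.1, 8.0, 0.8]
```

```bash
python3 -m handwheel '[[-0.003,0,0,0],[-0.003,0,0,0],[-0.003,0,0,0]]' | grep -E 'pos|ft_force'
```

```text
position: [0.5365, -0.1195, 0.0659]
ft_force: [4.2, 8.7, 1.7]
```

```bash
python3 -m handwheel '[[-0.003,0,0,0],[-0.003,0,0,0],[-0.003,0,0,0]]' | grep -E 'pos|ft_force'
python3 - <<'E'
from h import *
print(toV(robot.get_obs()["position"]))
E
```

```text
position: [0.5363, -0.12, 0.0659]
ft_force: [4.3, 8.7, 1.4]
[0.0581 0.0992]
```

```bash
python3 -m handwheel '[[-0.003,0,0,0],[-0.003,0,0,0],[-0.003,0,0,0]]' | grep -E 'pos|ft_force'
python3 - <<'E'
from h import *
for _ in range(2): cam("side");o=robot.get_obs();print(toV(o["position"]),toV(np.array(o["ft_force"])[:2]+V[:2]))
E
```

```text
position: [0.5362, -0.1205, 0.0659]
ft_force: [4.2, 10.9, 2.1]
[0.0581 0.0987] [ 1.5693 11.6226]
[0.0581 0.0987] [ 1.9215 12.078 ]
```

```bash
python3 -m handwheel '[[-0.002,0,0,0],[-0.002,0,0,0],[-0.002,0,0,0]]' | grep -E 'pos|ft_force'
python3 - <<'E'
from h import *
for _ in range(2): cam("side");o=robot.get_obs();print(toV(o["position"]),toV(np.array(o["ft_force"])[:2]+V[:2]))
E
```

```text
position: [0.5361, -0.1208, 0.0659]
ft_force: [4.3, 12.5, 1.6]
[0.0581 0.0984] [ 1.8372 12.6829]
[0.0581 0.0984] [ 0.6835 12.7906]
```

```bash
python3 -m handwheel '[[0.01,0,0,0],[0.04,0,0,0],[0.08,0,0,0],[0.08,0,-0.1,0],[0.12,0,-0.2,0],[0.25,0,-0.3,0],[0.35,0,-0.35,0],[0.45,0,-0.4,0],[0.55,0,-0.4,0],[0.55,0,-0.4,0],[0.55,0,-0.4,0],[0.55,0,-0.4,0]]' | grep -E 'time|pos|ft_force'
python3 - <<'E'
from h import *
t=cam("top");s=cam("side")
a=t["frame"][130:235,262:362,::-1];b=s["frame"][195:285,220:320,::-1]
a=cv2.resize(a,(400,420),interpolation=cv2.INTER_CUBIC);b=cv2.resize(b,(400,360),interpolation=cv2.INTER_CUBIC)
cv2.imwrite("pics/m5.png",np.hstack([a,cv2.copyMakeBorder(b,0,60,0,0,0)]))
E
```

```text
time: 34.23
position: [0.5768, 0.0361, 0.1854]
ft_force: [-0.5, -0.7, -0.2]
```

View pics/m5.png

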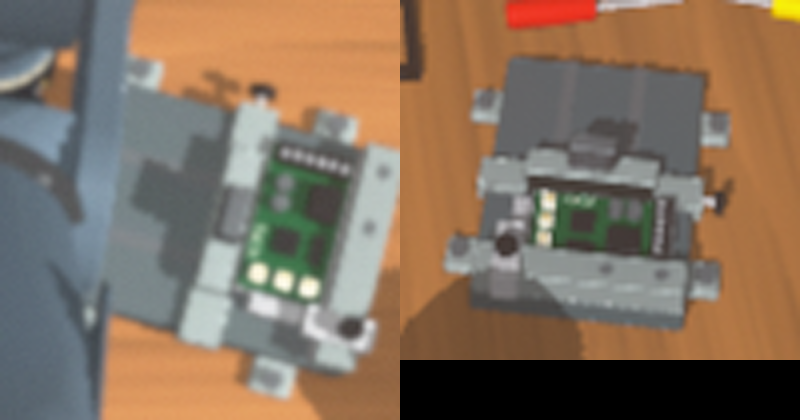

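The board sits flat between the jaws with its plain end against the stop and the terminals at the open end. The pad is against its side and the robot is clear. Handing in.

```bash
python3 -c "
from rig import job
print(job.hand_in())"
```

```text
the job is handed in; nothing more can be done
None
```

The board is clamped in the vise, home against the stop and fixed jaw, with the pad squeezed about 3 mm (estimated from the push force), and the job was handed in at about 34 s; no verdict was returned.

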